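Pack a tile against its print stop

TASK

Three tiles lie in look-alike wooden print jigs, and only one jig has a gap between its near rail and its tile wide enough for the wooden spacer. Pick up the spacer by its upright tab, lower it upright into that gap down beside the tile, and with the spacer alone push the tile away from the rail until it lies square and flush against the far stop. Finish while still gripping the spacer and holding the tile firmly pressed there (do not let go or draw back), leaving the other two tiles and everything else on the table undisturbed.

Things in the scene. Friction and masses are not known exactly. Their poses are not given: they have to be found in the camera images.
- spacer_center (a point): Dark wooden spacer standing upright on the table at the start: a foot 16 (x) x 60 (y) x 28 high mm with a grip tab 16 (x) x 32 (y) mm rising from its middle to 72 mm overall height; about 70 g. The point is its centre, 36 mm above its underside; x is its 16 mm thickness, z up. It is alike front and back. Push with its broad face, in x.
- jig_a: Fixed tray 164 (x) x 118 (y) mm, wooden rails on a black board. Origin: centre of underside; x points away from the robot, from near rail to far stop. Pocket floor 8 mm up, 98 mm wide; stop's face at x = +63 mm, rail's face at x = -63 mm, both 22 mm high. The wide one: tile starts 6 to 12 mm off the stop, up to 0.06 rad askew, leaving a 24 to 30 mm gap at the rail. Tile flush: its centre at x = +18 mm.
- jig_b: Fixed tray 164 (x) x 118 (y) mm, wooden rails on a black board. Origin: centre of underside; x points away from the robot, from near rail to far stop. Pocket floor 8 mm up, 98 mm wide; stop's face at x = +63 mm, rail's face at x = -40 mm, both 22 mm high. Gap in front of its tile at most 12 mm: too narrow for the spacer.
- jig_c: Fixed tray 164 (x) x 118 (y) mm, wooden rails on a black board. Origin: centre of underside; x points away from the robot, from near rail to far stop. Pocket floor 8 mm up, 98 mm wide; stop's face at x = +63 mm, rail's face at x = -36 mm, both 22 mm high. Gap in front of its tile at most 8 mm: too narrow for the spacer.
- tile_a_center (a point): Square white ceramic tile 90 x 90 x 12 mm lying loose in jig_a, about 0.23 kg; the point is its centre, axes along its edges, x towards the far stop. It slides with 1 to 4 N.
- tile_b_center (a point): Square white ceramic tile 90 x 90 x 12 mm lying loose in jig_b, about 0.23 kg; the point is its centre, axes along its edges, x towards the far stop. Leave alone.
- tile_c_center (a point): Square white ceramic tile 90 x 90 x 12 mm lying loose in jig_c, about 0.23 kg; the point is its centre, axes along its edges, x towards the far stop. Leave alone.
- ink_jar: White plastic jar, 72 mm across, 85 high, origin centre of underside. The spacer and this jar stand on opposite sides of the three jigs, either way round. Bystander.
- small_jar: Glass jar, 44 mm across, 50 high, origin centre of underside. Bystander.
- spray_can: Metal spray can, 56 mm across, 160 high, origin centre of underside. Bystander.
- tape_roll: Roll of paper tape lying flat, 90 mm across, 25 high, origin centre of underside. Bystander.
- squeegee: Wooden squeegee with a rubber blade up, 26 x 240 x 72 high mm, along its y, origin centre of underside. Bystander.
- ink_spatula: Ink spatula lying flat, along its x. Bystander.
- brush: Brush lying flat, along its x. Bystander.
Things that resemble listed ones, but are neither listed nor needed, are in the scene too. Several things look just like the part that bears spacer_center: the one meant starts nearest to the robot's base. Leave any turquoise look-alike of the jig_a alone.

How it is judged:
By the outcome, as a careful person would: the job done as asked, in the order asked, and still so for the second after the job is handed in, while the arm keeps its last pose, push and grip.
It also fails if it takes over 42 s, if anything falls off the work surface, if the arm or the gripper's body presses on something with over 40 N, if the wrist force passes 120 N, or if a joint passes its speed limit or range.

ROBOT

A 6-joint arm with a two-finger parallel gripper is mounted at the origin on the work surface. World frame = base frame: x ahead of the robot, y to its left, z up, the work surface at z = 0. Lengths are in mm, angles in rad, forces in N, time in s.
With the tool pointing down it reaches from about 350 to 775 mm from the base axis. Payload 7.3 kg.
Tool frame: the origin (TCP) lies at the very end of the fingers, on their centre line; the grasp point (between the pads) lies 19 mm behind it; x points along the fingers, z is the direction in which the jaws open and shut, and the axes are right-handed (so a half turn about x gives the same grasp; the last joint's range is limited). The gripper opens to 92 mm and grips with 3 to 60 N. Pads are 19 mm wide; open, the fingers measure 130 mm over their backs; the gripper's body (75 mm by 190 mm) begins 47 mm behind the grasp point.
Start: joints at [-1.464, 0.342, 1.524, -0, 1.275, -0.146], TCP at [131.333, -508.327, 226.741] pointing down, gripper open.
Joint ranges: [-2.53, 2.53], [-0.77, 2.02], [0.04, 2.7], [-1, 4.14], [0.28, 2.66], [-3.11, 3.11]. Speed limits (rad/s): [2.57, 2.57, 3.14, 3.14, 3.14, 3.14].

INTERFACE

Orientations are given as [roll, pitch, yaw] about the fixed x, y, z axes, in that order (R = Rz(yaw) Ry(pitch) Rx(roll)).
In Python, from plant import * gives the robot as it stands.
- The arm moves only by the shell command python3 -m creep 'ROWS'. ROWS is JSON, a list of rows, each an object of numbers: "tx", "ty", "tz": the shift along the tool's x, y, z in cm; "wx", "wy", "wz": the turn, a rotation vector about the tool's x, y, z in rad; "gripper": the closure, from -1 (fully open) to 1 (shut). A call has 1 to 8 rows; each row is the pose to reach, as a shift and turn from the pose commanded when the call began, along the tool's axes at that moment; what a row does not reach only later rows make up. A row lasts 1/12 s, in which the tool goes at most 41.7 mm and 7.16 degrees, less where a joint would pass 70% of its speed; a pose out of reach is approached as far as the arm can. A call with a gripper value outside its range is refused whole. The fingers move at their own pace and stop on an object; the grip force is fixed at half the most. Time passes only in rows, so rows that repeat a pose let the fingers close. It gives the time, the measured TCP pose, the force and the opening at its end, in the units of the state.
- get_obs(): the state, without advancing time (a new reading comes with each control period).
- capture(name): name is "scene" or "top"; returns a dict with "frame" (420x560x3 uint8, red, green, blue), "z_map" (420x560 float32, mm along the optical axis (not along the pixel's ray), 0 where there is no reading), "vertical_fov" (degrees; the focal length in pixels is half the picture's height over the tangent of half this angle, whatever the lens; pixels are square), "cx", "cy" (the principal point, pixels), "k1" (the pictures are not rectified: a ray, as slopes to the right and down, at radius r is drawn at 1 + k1 r^2 times it, then the intrinsics apply), "xyz" and "rotation" of the camera in the world. Camera axes: x right, y down, z forward; pixel columns grow to the right and rows downward; lengths in mm; the calibration is good to about 2 mm. A picture is of the moment at which its call begins.
- close_job(): hands the job in, once; it reports no verdict.
The state is a dict: "time": time; "joint_positions": joint angles; "dq": joint speeds; "tau": joint torques, N m; "tool_pos": TCP position; "tcp_rot": TCP orientation; "contact_force": force on the tool from outside, world axes, zero at the start; "moment": the same for the moment, N m; "grip_width": finger opening in mm.
Only numpy, scipy, OpenCV 4.12 (cv2) and the standard library are available. Lean on these libraries where they do the work, as an engineer would, in place of code of your own. Each camera call takes 0.05 s, during which the arm holds its last target.

## Working session

There is one attempt and no reset: what is moved stays moved. The work goes in short steps, Python scripts to look and compute and a shell command to move; the robot and the scene stay as the last step left them, time stands still between calls to the robot, and variables do not carry over. Pictures are saved under pics/ and viewed, and the job is handed in when it is done.

```bash
ls; mkdir -p pics; python3 - <<'E'
from plant import *
import cv2
o=get_obs();print(o)
for n in("scene","top"):
    c=capture(n);cv2.imwrite(f"pics/{n}0.png",cv2.cvtColor(c["frame"],cv2.COLOR_RGB2BGR))
    print({k:v for k,v in c.items() if k not in("frame","z_map")})
E
```

```text
pics
{'time': 0.0, 'joint_positions': array([-1.46401435e+00,  3.42709659e-01,  1.52504735e+00,  3.35147727e-05,
        1.27539759e+00, -1.45983360e-01]), 'dq': array([ 5.76226945e-05, -9.05856401e-04,  5.33125321e-05, -6.52331863e-04,
       -1.82702493e-03,  1.22560608e-03]), 'tau': array([-1.74886478e-03, -4.31247389e+01, -2.44218242e+01,  7.16342381e-02,
        5.59303060e-02, -1.20354375e-04]), 'tool_pos': array([ 131.2879939 , -507.88546337,  226.04116303]), 'tcp_rot': array([2.97509428, 1.56923405, 1.65705351]), 'contact_force': array([ 0.15362624,  0.77027402, -0.7431695 ]), 'moment': array([-0.00756455, -0.00770547, -0.03070824]), 'grip_width': 91.4517541432922}
{'vertical_fov': 48.957135996607455, 'cx': 270.92134777509034, 'cy': 205.68739692058887, 'k1': -0.1188001846662, 'xyz': array([832.38330193, 484.01642649, 977.90666512]), 'rotation': array([-2.55223713,  0.00805297,  2.521983  ])}
{'vertical_fov': 45.54909306463101, 'cx': 285.973558194121, 'cy': 203.4878356364721, 'k1': -0.16524952967686227, 'xyz': array([ 157.09748691,  -16.98606165, 1565.38674882]), 'rotation': array([-2.9342132 , -0.00598821, -1.50569789])}
```

View pics/scene0.png

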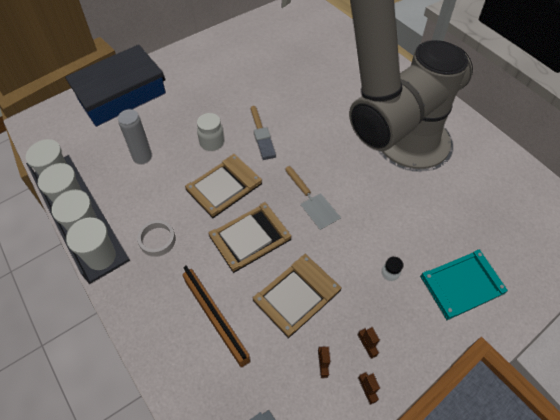

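View pics/top0.png

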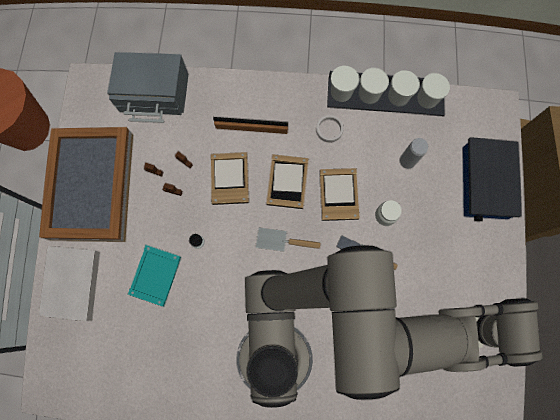

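The scene picture shows three spacers near (369,342), (324,361) and (369,387). The same three are in top at (172,189), (184,159) and (152,169). Middle jig, top (288,182), shows the wide black gap. Next I measure them.

```bash
cat > h.py <<'E'
from plant import *
import numpy as np, cv2
from scipy.spatial.transform import Rotation as Ro
def cloud(c):
    z=c["z_map"];H,W=z.shape;f=H/2/np.tan(np.radians(c["vertical_fov"])/2)
    K=np.array([[f,0,c["cx"]],[0,f,c["cy"]],[0,0,1]])
    v,u=np.mgrid[:H,:W].astype(np.float64)
    p=cv2.undistortPoints(np.stack([u.ravel(),v.ravel()],1)[:,None],K,np.array([c["k1"],0,0,0.]),None,None) 
    p=p.reshape(H,W,2)
    # ray dirs
    d=np.dstack([p,np.ones((H,W))])
    R=Ro.from_euler("xyz",c["rotation"]).as_matrix()
    return d@R.T, (d*z[...,None])@R.T+c["xyz"]
def atz(D,c,u,v,z):
    d=np.array([cv2.getRectSubPix(D[...,i].astype(np.float32),(1,1),(u,v))[0,0] for i in range(3)],float)
    return c["xyz"]+d*(z-c["xyz"][2])/d[2]
def crop(c,x0,y0,x1,y1,s,name):
    im=cv2.cvtColor(c["frame"],cv2.COLOR_RGB2BGR)[y0:y1,x0:x1]
    cv2.imwrite("pics/"+name,cv2.resize(im,None,fx=s,fy=s,interpolation=cv2.INTER_CUBIC))
E
python3 - <<'E'
from h import *
S=capture("scene");T=capture("top")
DS,PS=cloud(S);DT,PT=cloud(T)
for n,P,l in(("scene",PS,[(369,342),(324,361),(369,387),(245,240),(295,298),(222,186),(450,330)]),("top",PT,[(172,189),(184,159),(152,169),(288,175),(228,172),(338,188),(200,300)])):
    for u,v in l: print(n,u,v,P[v,u].round(1))
crop(S,300,310,420,410,6,"s_sp.png");crop(S,170,140,350,340,3,"s_jig.png")
crop(T,205,145,365,225,5,"t_jig.png");crop(T,130,145,210,205,9,"t_sp.png")
E
```

```text
scene 369 342 [510.5 365.   50.8]
scene 324 361 [613.9 343.8  70.5]
scene 369 387 [572.9 433.7  59.7]
scene 245 240 [574.3   2.7  21.3]
scene 295 298 [566.4 189.5  20.7]
scene 222 186 [ 533.4 -165.8   19.5]
scene 450 330 [ 3.301e+02  4.469e+02 -3.000e-01]
top 172 189 [495.  350.9  65.4]
top 184 159 [595.3 324.9  61.1]
top 152 169 [553.6 420.4  71.9]
top 288 175 [576.5  -5.5  16.2]
top 228 172 [573.4 187.4  17.7]
top 338 188 [ 543.6 -167.3   19.4]
top 200 300 [163.2 241.7  -1.7]
```

View pics/s_sp.png

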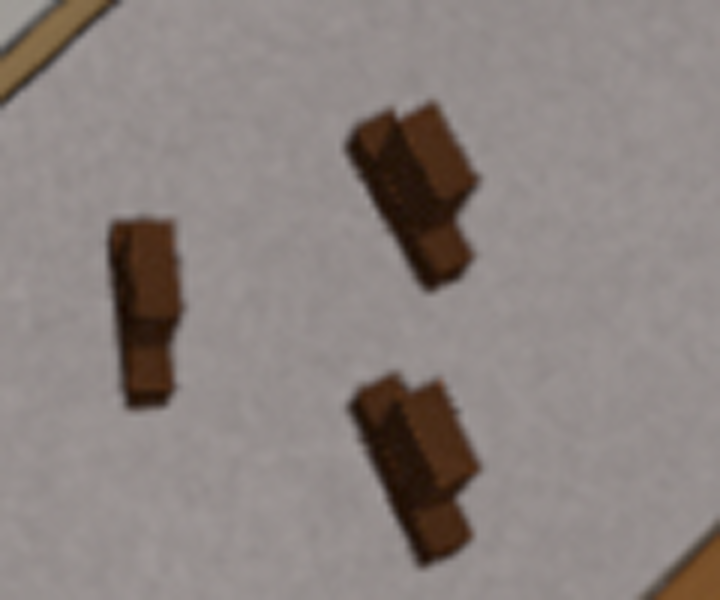

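View pics/s_jig.png

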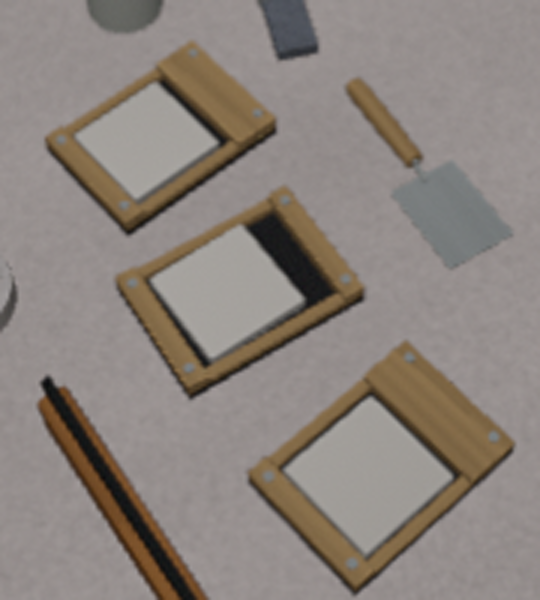

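View pics/t_jig.png

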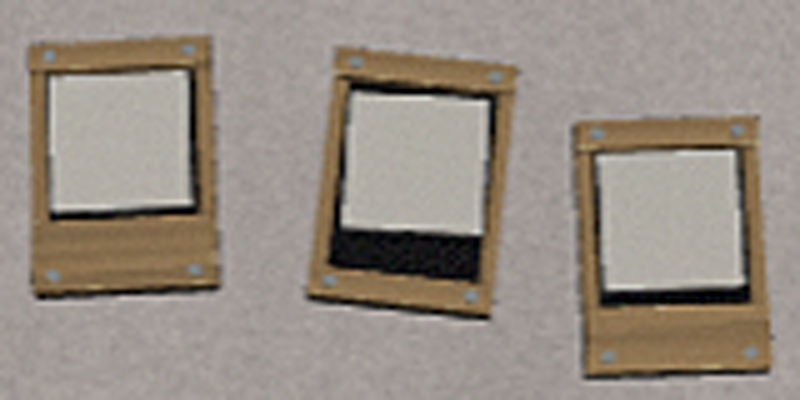

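View pics/t_sp.png

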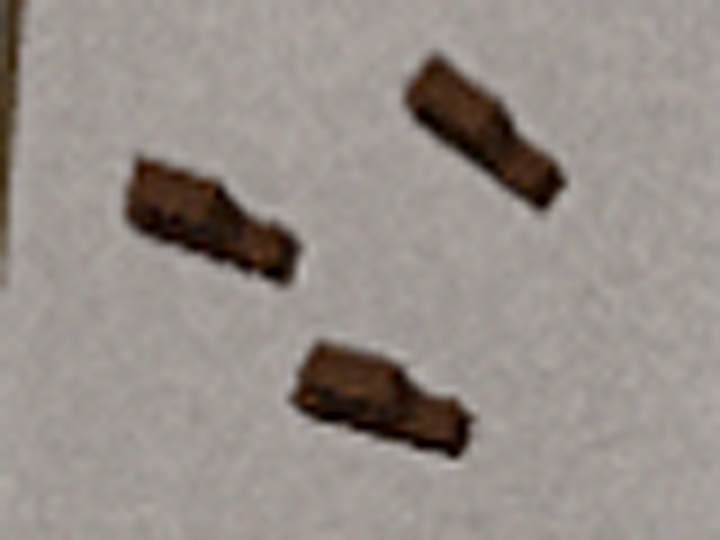

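Taken for the spacer: top (172,189) r≈607 mm, (184,159) r≈678, (152,169) r≈695. I pick (172,189), the same object as scene (369,342). The jigs are: turquoise tray (ignored), left (228,172), middle (288,182) and right (338,188), all top pixels. Only the middle one has a broad black gap, so that is jig_a. Next I fit exact poses.

```bash
cat >> h.py <<'E'
from scipy.optimize import minimize, least_squares
def proj(c,P):
    R=Ro.from_euler("xyz",c["rotation"]).as_matrix()
    q=(np.asarray(P,float)-c["xyz"])@R; s=q[:,:2]/q[:,2:]
    s=s*(1+c["k1"]*(s**2).sum(1,keepdims=True))
    H=c["frame"].shape[0];f=H/2/np.tan(np.radians(c["vertical_fov"])/2)
    return s*f+[c["cx"],c["cy"]]
def box(x0,x1,y0,y1,z0,z1): return np.array([[x,y,z] for x in(x0,x1) for y in(y0,y1) for z in(z0,z1)],float)
def pose(p,P,zoff=0):
    a=p[2];R=np.array([[np.cos(a),-np.sin(a),0],[np.sin(a),np.cos(a),0],[0,0,1]])
    return P@R.T+[p[0],p[1],zoff]
SP=[box(-8,8,-30,30,0,28),box(-8,8,-16,16,0,72)]
def sil(c,p,zo,win,s=6):
    x0,y0,x1,y1=win;m=np.zeros(((y1-y0)*s,(x1-x0)*s),np.uint8)
    for b in SP:
        q=(proj(c,pose(p,b,zo))-[x0-.5,y0-.5])*s-.5
        cv2.fillConvexPoly(m,cv2.convexHull(np.round(q*16).astype(np.int32)),1,shift=4)
    return m
E
cat > fit.py <<'E'
from h import *
def fitsp(c,win,p0,zo=0):
    x0,y0,x1,y1=win;s=6
    g=c["frame"][y0:y1,x0:x1].astype(np.float32).max(2)
    g=cv2.resize(g,None,fx=s,fy=s,interpolation=cv2.INTER_CUBIC);m=(g<112)
    def cost(p):
        k=sil(c,p,zo,win)>0
        return 1-(k&m).sum()/(k|m).sum()
    best=min((minimize(cost,[p0[0],p0[1],a],method="Nelder-Mead",options=dict(initial_simplex=[[p0[0],p0[1],a],[p0[0]+8,p0[1],a],[p0[0],p0[1]+8,a],[p0[0],p0[1],a+.2]])) for a in np.arange(-1.5,1.6,.5)),key=lambda r:r.fun)
    return best.x,1-best.fun
E
python3 - <<'E'
from fit import *
S=capture("scene");T=capture("top")
print(fitsp(S,(350,320,388,362),(500,355)))
print(fitsp(T,(158,179,188,200),(497,352)))
f=lambda q,s,o:[( (a+.5)/s-.5+o[0],(b+.5)/s-.5+o[1]) for a,b in q]
# jig outer top corners: order near-left? by local coords
loc=np.array([[-82,-59,22],[-82,59,22],[82,59,22],[82,-59,22]],float)
s_=f([(285,187),(363,288),(190,384),(117,280)],3,(170,140))
t_=f([(490,313),(307,295),(337,46),(517,66)],5,(205,145))
for n,c,uv in(("S",S,s_),("T",T,t_)):
    D,_=cloud(c);w=np.array([atz(D,c,u,v,22) for u,v in uv]);print(n,w.round(1).tolist())
    r=least_squares(lambda p:(pose(p,loc)-w)[:,:2].ravel(),[560,0,0]);print(r.x,r.fun.round(1))
tl=np.array([[-45,-45,20],[-45,45,20],[45,45,20],[45,-45,20]],float)
s_=f([(246,225),(305,300),(208,362),(150,277)],3,(170,140))
t_=f([(482,235),(341,229),(347,93),(492,98)],5,(205,145))
for n,c,uv in(("S",S,s_),("T",T,t_)):
    D,_=cloud(c);w=np.array([atz(D,c,u,v,20) for u,v in uv])
    r=least_squares(lambda p:(pose(p,tl)-w)[:,:2].ravel(),[560,0,0]);print("tile",n,r.x,r.fun.round(1))
E
```

```text
(array([ 5.01924700e+02,  3.60367654e+02, -2.15632712e-01]), np.float64(0.9531455961653685))
(array([ 5.02895204e+02,  3.62514240e+02, -2.05833241e-01]), np.float64(0.9466111977812446))
S [[473.7, -59.0, 22.0], [479.3, 57.0, 22.0], [637.5, 47.6, 22.0], [634.9, -64.1, 22.0]]
[ 5.56347314e+02 -4.63707539e+00 -4.18581700e-02] [-1.8 -1.1 -2.4  0.8  3.3  3.3  0.9 -2.9]
T [[473.3, -58.1, 22.0], [477.2, 57.7, 22.0], [642.2, 50.5, 22.0], [636.5, -66.1, 22.0]]
[ 5.57316986e+02 -3.98274930e+00 -4.45026039e-02] [-0.5 -1.2  0.8  0.9 -0.3  0.8  0.1 -0.5]
tile S [ 5.67499735e+02 -5.79023063e+00 -2.45076189e-02] [ 0.7 -1.7  1.1  2.3 -1.8 -0.9 -0.   0.2]
tile T [ 5.67975010e+02 -5.01643523e+00  1.74309594e-02] [-0.1 -0.6  0.4 -0.2  0.5 -1.2 -0.9  2.1]
```

Both cameras agree. Spacer is at (502,361) with yaw −0.21. Jig_a is at (557,−4) with yaw −0.044. The tile lies about 11 mm along local x, so the gap is about 28 mm, as described. Next is a helper that works out the shifts.

```bash
cat > go.py <<'E'
from h import *
import sys
def rel(x,y,z,yaw,o=None):
    o=o or get_obs();R=Ro.from_euler("xyz",o["tcp_rot"])
    c=[]
    for s in(1,-1):
        zx=np.array([np.cos(yaw),np.sin(yaw),0])*s; xx=np.array([0,0,-1.]); G=np.column_stack([xx,np.cross(zx,xx),zx])
        w=(R.inv()*Ro.from_matrix(G)).as_rotvec(); c.append(w)
    t=R.inv().apply(np.array([x,y,z])-o["tool_pos"])/10
    print("t cm",t.round(2),"w options",c[0].round(3),c[1].round(3))
if __name__=="__main__":
    o=get_obs();R=Ro.from_euler("xyz",o["tcp_rot"]).as_matrix();print("toolz",R[:,2].round(3),"q6",o["joint_positions"][5],o["tool_pos"].round(1),o["time"])
    rel(*map(float,sys.argv[1:]))
E
python3 go.py 460 -200 226 -0.21; python3 go.py 502 361 226 -0.21
```

```text
toolz [ 0.25  -0.968 -0.   ] q6 -0.14600454723402712 [ 131.3 -508.2  226.5] 0.3
t cm [  0.06  39.53 -21.62] w options [-1.108 -0.    -0.   ] [ 2.034 -0.     0.   ]
toolz [ 0.25  -0.968 -0.   ] q6 -0.14600454723402712 [ 131.3 -508.2  226.5] 0.3
t cm [  0.09  57.63 -74.89] w options [-1.108 -0.    -0.   ] [ 2.034 -0.     0.   ]
```

```bash
python3 -m creep '[{"ty":39.5,"tz":-21.6,"wx":-1.108,"gripper":0},{"ty":39.5,"tz":-21.6,"wx":-1.108,"gripper":0},{"ty":39.5,"tz":-21.6,"wx":-1.108,"gripper":0},{"ty":39.5,"tz":-21.6,"wx":-1.108,"gripper":0},{"ty":39.5,"tz":-21.6,"wx":-1.108,"gripper":0},{"ty":39.5,"tz":-21.6,"wx":-1.108,"gripper":0},{"ty":39.5,"tz":-21.6,"wx":-1.108,"gripper":0},{"ty":39.5,"tz":-21.6,"wx":-1.108,"gripper":0}]'; python3 go.py 500 361 180 -0.21
```

```text
toolz [ 0.25  -0.968 -0.   ] q6 -0.14600454723402712 [ 131.3 -508.2  226.5] 0.3
t cm [  4.69  57.43 -74.93] w options [-1.108 -0.    -0.   ] [ 2.034 -0.     0.   ]validation failed for argument at $[0]...
```

```bash
python3 -m creep '[{"tx":0,"ty":39.5,"tz":-21.6,"wx":-1.108,"wy":0,"wz":0,"gripper":0},{"tx":0,"ty":39.5,"tz":-21.6,"wx":-1.108,"wy":0,"wz":0,"gripper":0},{"tx":0,"ty":39.5,"tz":-21.6,"wx":-1.108,"wy":0,"wz":0,"gripper":0},{"tx":0,"ty":39.5,"tz":-21.6,"wx":-1.108,"wy":0,"wz":0,"gripper":0},{"tx":0,"ty":39.5,"tz":-21.6,"wx":-1.108,"wy":0,"wz":0,"gripper":0},{"tx":0,"ty":39.5,"tz":-21.6,"wx":-1.108,"wy":0,"wz":0,"gripper":0},{"tx":0,"ty":39.5,"tz":-21.6,"wx":-1.108,"wy":0,"wz":0,"gripper":0},{"tx":0,"ty":39.5,"tz":-21.6,"wx":-1.108,"wy":0,"wz":0,"gripper":0}]'; python3 go.py 500 361 180 -0.21
```

```text
time: 0.97
tool_pos: [375.6, -278.7, 226.9]
tcp_rot: [-0.568, 1.57, -0.88]
contact_force: [-0.2, -0.7, 0.8]
grip_width: 47.2
toolz [ 0.952 -0.307  0.   ] q6 -0.49026075909920364 [ 375.6 -278.7  226.9] 0.9667
t cm [ 4.67 64.7  -7.8 ] w options [-0.102  0.     0.   ] [ 3.04e+00  1.00e-03 -1.00e-03]
```

```bash
python3 -m creep '[{"tx":0,"ty":32,"tz":0,"wx":-0.1,"wy":0,"wz":0,"gripper":0},{"tx":0,"ty":32,"tz":0,"wx":-0.1,"wy":0,"wz":0,"gripper":0},{"tx":0,"ty":32,"tz":0,"wx":-0.1,"wy":0,"wz":0,"gripper":0},{"tx":0,"ty":32,"tz":0,"wx":-0.1,"wy":0,"wz":0,"gripper":0},{"tx":0,"ty":32,"tz":0,"wx":-0.1,"wy":0,"wz":0,"gripper":0},{"tx":0,"ty":32,"tz":0,"wx":-0.1,"wy":0,"wz":0,"gripper":0},{"tx":0,"ty":32,"tz":0,"wx":-0.1,"wy":0,"wz":0,"gripper":0},{"tx":0,"ty":32,"tz":0,"wx":-0.1,"wy":0,"wz":0,"gripper":0}]'; python3 go.py 502 361 120 -0.21
```

```text
time: 1.63
tool_pos: [475.0, 26.9, 226.9]
tcp_rot: [1.024, 1.57, 0.808]
contact_force: [0.4, -1.2, 0.1]
grip_width: 46.1
toolz [ 0.977 -0.215  0.   ] q6 0.11100263302663956 [475.   26.9 226.9] 1.6333
t cm [10.71 33.2  -4.54] w options [-0.006  0.    -0.001] [ 3.135e+00 -1.000e-03 -1.000e-03]
```

```bash
python3 -m creep '[{"tx":10,"ty":33.2,"tz":-4.5,"wx":0,"wy":0,"wz":0,"gripper":0},{"tx":10,"ty":33.2,"tz":-4.5,"wx":0,"wy":0,"wz":0,"gripper":0},{"tx":10,"ty":33.2,"tz":-4.5,"wx":0,"wy":0,"wz":0,"gripper":0},{"tx":10,"ty":33.2,"tz":-4.5,"wx":0,"wy":0,"wz":0,"gripper":0},{"tx":10,"ty":33.2,"tz":-4.5,"wx":0,"wy":0,"wz":0,"gripper":0},{"tx":10,"ty":33.2,"tz":-4.5,"wx":0,"wy":0,"wz":0,"gripper":0},{"tx":10,"ty":33.2,"tz":-4.5,"wx":0,"wy":0,"wz":0,"gripper":0},{"tx":10,"ty":33.2,"tz":-4.5,"wx":0,"wy":0,"wz":0,"gripper":0}]'; python3 go.py 502 361 90 -0.21
```

```text
time: 2.3
tool_pos: [500.8, 344.0, 130.6]
tcp_rot: [-1.347, 1.571, -1.565]
contact_force: [1.0, -0.3, 0.9]
grip_width: 46.0
toolz [ 0.976 -0.216  0.   ] q6 0.693770592281294 [500.8 344.  130.6] 2.3
t cm [ 4.06  1.69 -0.25] w options [-0.008  0.     0.   ] [ 3.134  0.    -0.   ]
```

```bash
python3 -m creep '[{"tx":4,"ty":1.7,"tz":-0.2,"wx":0,"wy":0,"wz":0,"gripper":0},{"tx":4,"ty":1.7,"tz":-0.2,"wx":0,"wy":0,"wz":0,"gripper":0},{"tx":4,"ty":1.7,"tz":-0.2,"wx":0,"wy":0,"wz":0,"gripper":0},{"tx":4,"ty":1.7,"tz":-0.2,"wx":0,"wy":0,"wz":0,"gripper":0}]'; python3 go.py 502 361 34 -0.21; python3 - <<'E'
from fit import *
S=capture("scene");T=capture("top")
crop(S,330,290,410,370,7,"s1.png");crop(T,140,150,220,210,8,"t1.png")
E
```

```text
time: 2.63
tool_pos: [503.1, 358.5, 91.7]
tcp_rot: [-1.322, 1.57, -1.54]
contact_force: [-1.0, 0.6, 0.3]
grip_width: 46.0
toolz [ 0.976 -0.216  0.   ] q6 0.7136177199622783 [503.1 358.5  91.7] 2.6333
t cm [ 5.77  0.22 -0.16] w options [-0.008  0.     0.   ] [ 3.134e+00  1.000e-03 -0.000e+00]
```

View pics/s1.png

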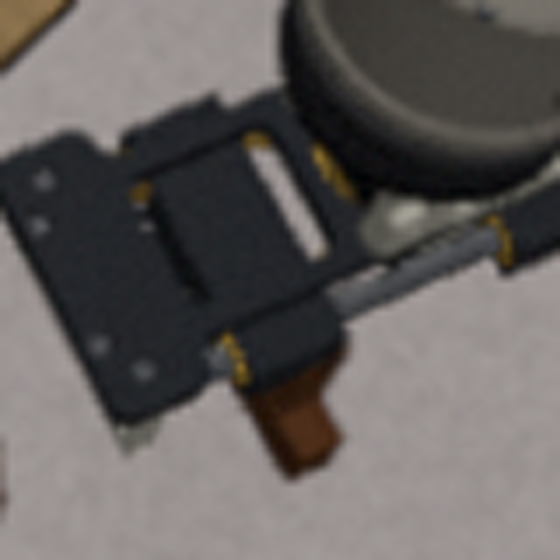

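View pics/t1.png

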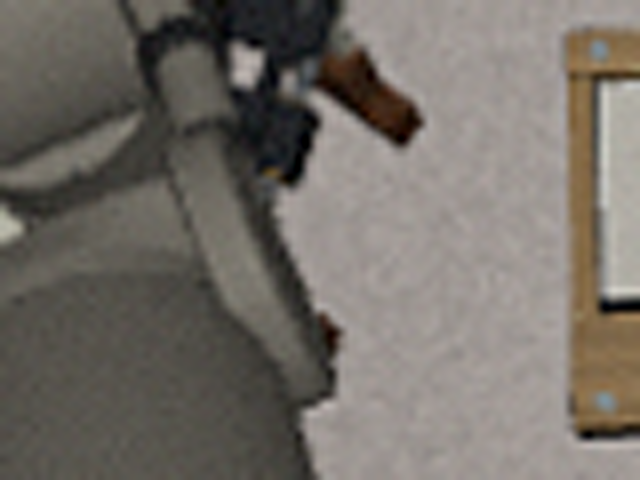

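The scene crop shows the gripper over the spacer tab, with the foot's end visible at crop (300,440). Next I descend, settle, then close.

```bash
python3 -m creep '[{"tx":2.5,"ty":0.2,"tz":-0.1,"wx":0,"wy":0,"wz":0,"gripper":0},{"tx":4.5,"ty":0.2,"tz":-0.1,"wx":0,"wy":0,"wz":0,"gripper":0},{"tx":5.7,"ty":0.2,"tz":-0.1,"wx":0,"wy":0,"wz":0,"gripper":0},{"tx":5.7,"ty":0.2,"tz":-0.1,"wx":0,"wy":0,"wz":0,"gripper":0},{"tx":5.7,"ty":0.2,"tz":-0.1,"wx":0,"wy":0,"wz":0,"gripper":0}]'; python3 go.py 502 361 34 -0.21
```

```text
time: 3.15
tool_pos: [502.9, 360.7, 35.2]
tcp_rot: [0.529, 1.57, 0.31]
contact_force: [0.7, 0.1, 0.3]
grip_width: 46.0
toolz [ 0.976 -0.217  0.001] q6 0.7174758761261225 [502.9 360.7  35.2] 3.15
t cm [ 0.12  0.01 -0.09] w options [-0.009  0.001 -0.   ] [ 3.133e+00 -0.000e+00 -1.000e-03]
```

```bash
python3 -m creep '[{"tx":0,"ty":0,"tz":0,"wx":0,"wy":0,"wz":0,"gripper":0.4},{"tx":0,"ty":0,"tz":0,"wx":0,"wy":0,"wz":0,"gripper":0.7},{"tx":0,"ty":0,"tz":0,"wx":0,"wy":0,"wz":0,"gripper":1},{"tx":0,"ty":0,"tz":0,"wx":0,"wy":0,"wz":0,"gripper":1},{"tx":0,"ty":0,"tz":0,"wx":0,"wy":0,"wz":0,"gripper":1},{"tx":0,"ty":0,"tz":0,"wx":0,"wy":0,"wz":0,"gripper":1}]'; python3 go.py 506 -2 90 -0.044
```

```text
time: 3.65
tool_pos: [502.5, 361.2, 34.8]
tcp_rot: [0.517, 1.57, 0.299]
contact_force: [-0.0, -0.4, 2.0]
grip_width: 15.7
toolz [ 0.976 -0.216  0.001] q6 0.7175876602872131 [502.5 361.2  34.8] 3.65
t cm [ -5.53 -35.39   8.2 ] w options [-0.174  0.001 -0.   ] [ 2.968e+00 -0.000e+00 -1.000e-03]
```

Gripped at 15.7 mm. Lift and move.

```bash
python3 -m creep '[{"tx":-2,"ty":0,"tz":0,"wx":0,"wy":0,"wz":0,"gripper":1},{"tx":-5,"ty":0,"tz":0,"wx":0,"wy":0,"wz":0,"gripper":1},{"tx":-8,"ty":0,"tz":0,"wx":0,"wy":0,"wz":0,"gripper":1},{"tx":-8,"ty":0,"tz":0,"wx":0,"wy":0,"wz":0,"gripper":1},{"tx":-8,"ty":0,"tz":0,"wx":0,"wy":0,"wz":0,"gripper":1}]'; python3 go.py 508.5 -2 115 -0.044
```

```text
time: 4.07
tool_pos: [503.2, 361.7, 116.2]
tcp_rot: [0.7, 1.567, 0.482]
contact_force: [-0.2, -0.3, -2.0]
grip_width: 15.6
toolz [ 0.976 -0.216  0.003] q6 0.7175648077114911 [503.2 361.7 116.2] 4.0667
t cm [  0.06 -35.4    8.38] w options [-0.174  0.003 -0.002] [ 2.968 -0.003 -0.005]
```

```bash
python3 -m creep '[{"tx":0,"ty":-2,"tz":0.5,"wx":0,"wy":0,"wz":0,"gripper":1},{"tx":0,"ty":-5,"tz":1.2,"wx":-0.05,"wy":0,"wz":0,"gripper":1},{"tx":0,"ty":-8,"tz":1.9,"wx":-0.1,"wy":0,"wz":0,"gripper":1},{"tx":0,"ty":-11,"tz":2.6,"wx":-0.174,"wy":0,"wz":0,"gripper":1},{"tx":0,"ty":-14,"tz":3.3,"wx":-0.174,"wy":0,"wz":0,"gripper":1},{"tx":0,"ty":-17,"tz":4,"wx":-0.174,"wy":0,"wz":0,"gripper":1},{"tx":0,"ty":-20,"tz":4.7,"wx":-0.174,"wy":0,"wz":0,"gripper":1},{"tx":0,"ty":-22,"tz":5.2,"wx":-0.174,"wy":0,"wz":0,"gripper":1}]'; python3 go.py 508.5 -2 115 -0.044
```

```text
time: 4.73
tool_pos: [504.2, 132.6, 112.9]
tcp_rot: [-2.786, 1.567, -2.831]
contact_force: [-0.8, 0.2, -0.7]
grip_width: 15.9
toolz [ 0.999 -0.045 -0.003] q6 0.15577736814204002 [504.2 132.6 112.9] 4.7333
t cm [ -0.2  -13.42   1.03] w options [-0.001 -0.003  0.001] [3.141e+00 2.000e-03 5.000e-03]
```

```bash
python3 -m creep '[{"tx":0,"ty":-3,"tz":0.2,"wx":0,"wy":0,"wz":0,"gripper":1},{"tx":0,"ty":-6,"tz":0.5,"wx":0,"wy":0,"wz":0,"gripper":1},{"tx":0,"ty":-9,"tz":0.8,"wx":0,"wy":0,"wz":0,"gripper":1},{"tx":0,"ty":-12,"tz":1,"wx":0,"wy":0,"wz":0,"gripper":1},{"tx":0,"ty":-13,"tz":1,"wx":0,"wy":0,"wz":0,"gripper":1},{"tx":0,"ty":-13,"tz":1,"wx":0,"wy":0,"wz":0,"gripper":1},{"tx":0,"ty":-13,"tz":1,"wx":0,"wy":0,"wz":0,"gripper":1}]'; python3 go.py 508.5 -2 60 -0.044;python3 - <<'E'
from fit import *
S=capture("scene");T=capture("top")
crop(S,180,130,350,330,3,"s2.png");crop(T,205,145,365,225,5,"t2.png")
E
```

```text
time: 5.32
tool_pos: [509.1, 4.9, 113.5]
tcp_rot: [2.87, 1.569, 2.824]
contact_force: [-0.3, 0.6, -0.9]
grip_width: 16.0
toolz [ 0.999 -0.046 -0.002] q6 -0.09595370389255058 [509.1   4.9 113.5] 5.3167
t cm [ 5.35 -0.69 -0.01] w options [-0.002 -0.002 -0.001] [ 3.14e+00 -1.00e-03  3.00e-03]
```

View pics/s2.png

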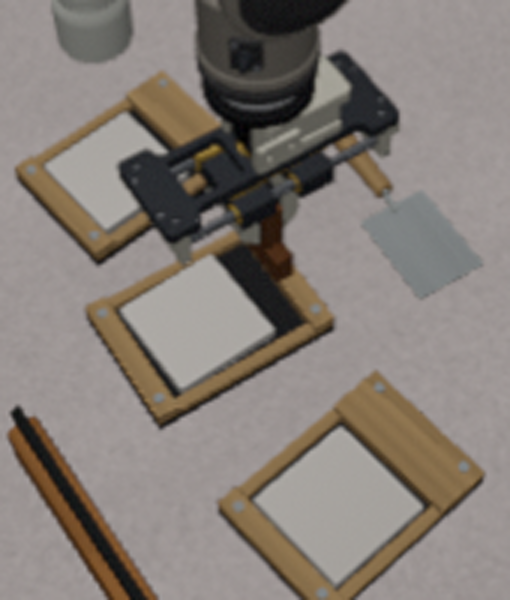

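View pics/t2.png

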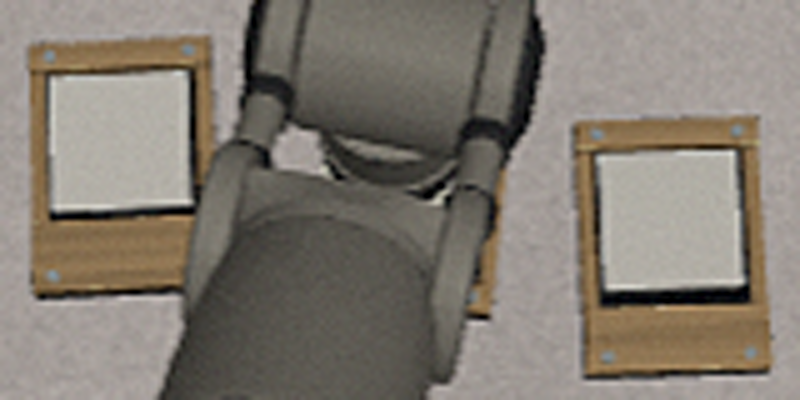

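The spacer hangs upright near crop (275,250) in the scene view, before the black gap. The top view is blocked by the arm. I'll lower to just above rail height and check.

```bash
python3 -m creep '[{"tx":1.5,"ty":-0.7,"tz":0,"wx":0,"wy":0,"wz":0,"gripper":1},{"tx":3,"ty":-0.7,"tz":0,"wx":0,"wy":0,"wz":0,"gripper":1},{"tx":4.5,"ty":-0.7,"tz":0,"wx":0,"wy":0,"wz":0,"gripper":1},{"tx":5.0,"ty":-0.7,"tz":0,"wx":0,"wy":0,"wz":0,"gripper":1},{"tx":5.0,"ty":-0.7,"tz":0,"wx":0,"wy":0,"wz":0,"gripper":1},{"tx":5.0,"ty":-0.7,"tz":0,"wx":0,"wy":0,"wz":0,"gripper":1}]'; python3 go.py 508.5 -2 45 -0.044;python3 - <<'E'
from fit import *
S=capture("scene")
crop(S,215,180,305,280,6,"s3.png")
E
```

```text
time: 5.92
tool_pos: [509.5, -1.4, 64.5]
tcp_rot: [3.004, 1.571, 2.961]
contact_force: [0.3, 0.1, -1.4]
grip_width: 16.0
toolz [ 0.999 -0.043 -0.   ] q6 -0.11055564193432747 [509.5  -1.4  64.5] 5.9167
t cm [ 1.95 -0.07 -0.1 ] w options [ 0.001 -0.    -0.   ] [-3.14  0.   -0.  ]
```

View pics/s3.png

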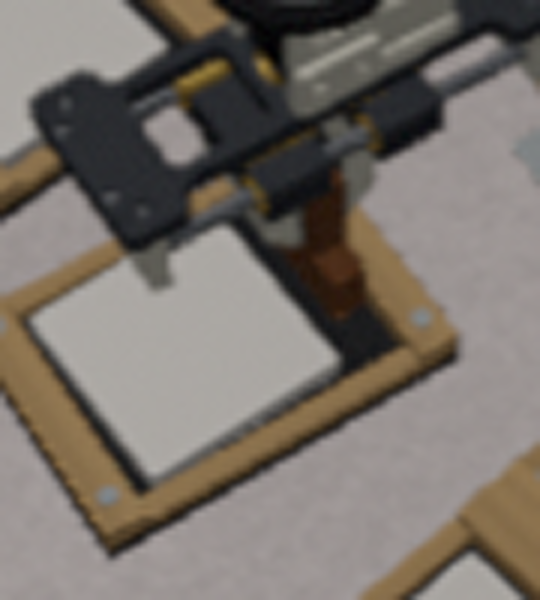

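```bash
python3 - <<'E'
from fit import *
S=capture("scene");zo=64.5-34.8
win=(215,180,305,280)
im=cv2.imread("pics/s3.png")
def dr(q,col):
    q=(proj(S,q)-[214.5,179.5])*6-.5
    cv2.polylines(im,[np.round(q).astype(int)],True,col,1)
p=(509.5,-1.4,-.043)
L=np.array
dr(pose(p,L([[-8,-30,28],[8,-30,28],[8,30,28],[-8,30,28.]]),zo),(0,255,255))
dr(pose(p,L([[-8,-30,0],[8,-30,0],[8,30,0],[-8,30,0.]]),zo),(0,255,0))
J=(557,-4.2,-.044)
dr(pose(J,L([[-63,-49,22],[63,-49,22],[63,49,22],[-63,49,22.]])),(255,0,0))
dr(pose(J,L([[-82,-59,22],[82,-59,22],[82,59,22],[-82,59,22.]])),(255,0,0))
dr(pose((567.7,-5.4,-.0035),L([[-45,-45,20],[45,-45,20],[45,45,20],[-45,45,20.]])),(0,0,255))
cv2.imwrite("pics/s3o.png",im)
E
```

```text
(no output)
```

View pics/s3o.png

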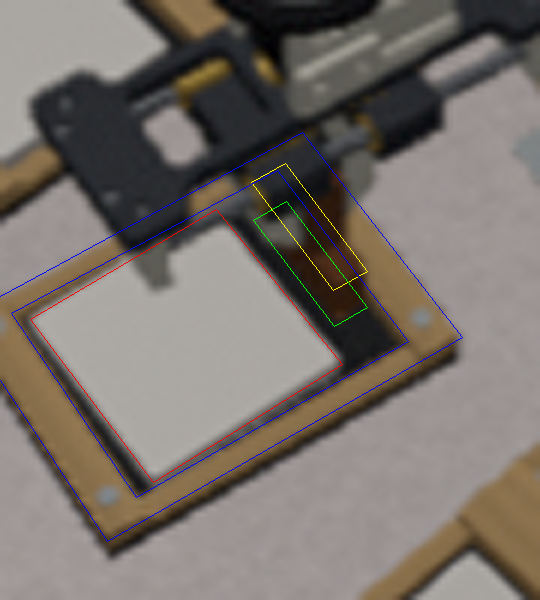

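Spacer model, jig and tile overlays match the picture to within about 2 mm, and the foot sits over the black gap. Lower it in.

```bash
python3 -m creep '[{"tx":0.4,"ty":-0.05,"tz":-0.05,"wx":0,"wy":0,"wz":0,"gripper":1},{"tx":0.8,"ty":-0.05,"tz":-0.05,"wx":0,"wy":0,"wz":0,"gripper":1},{"tx":1.0,"ty":-0.05,"tz":-0.05,"wx":0,"wy":0,"wz":0,"gripper":1},{"tx":1.0,"ty":-0.05,"tz":-0.05,"wx":0,"wy":0,"wz":0,"gripper":1}]'; python3 -m creep '[{"tx":0.3,"ty":0,"tz":0,"wx":0,"wy":0,"wz":0,"gripper":1},{"tx":0.6,"ty":0,"tz":0,"wx":0,"wy":0,"wz":0,"gripper":1},{"tx":0.9,"ty":0,"tz":0,"wx":0,"wy":0,"wz":0,"gripper":1},{"tx":0.9,"ty":0,"tz":0,"wx":0,"wy":0,"wz":0,"gripper":1},{"tx":0.9,"ty":0,"tz":0,"wx":0,"wy":0,"wz":0,"gripper":1}]'; python3 go.py 508.5 -2 44 -0.044;python3 - <<'E'
from fit import *
S=capture("scene")
crop(S,215,180,305,280,6,"s4.png")
E
```

```text
time: 6.35
tool_pos: [508.6, -2.7, 53.9]
tcp_rot: [3.137, 1.57, 3.093]
contact_force: [1.0, 0.2, -0.7]
grip_width: 15.8
time: 6.77
tool_pos: [508.8, -2.7, 45.1]
tcp_rot: [-3.114, 1.57, 3.125]
contact_force: [-0.2, -0.5, -0.4]
grip_width: 16.2
toolz [ 0.999 -0.044 -0.001] q6 -0.11185967941072003 [508.8  -2.7  45.1] 6.7667
t cm [ 0.11  0.07 -0.03] w options [-0.    -0.001  0.   ] [3.142e+00 0.000e+00 1.000e-03]
```

View pics/s4.png

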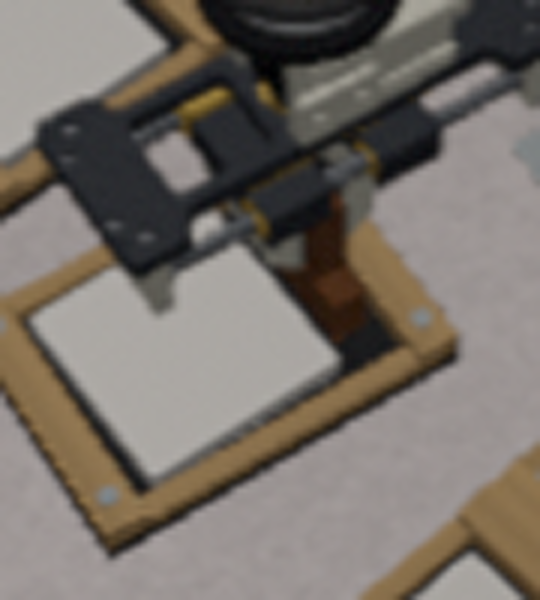

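Spacer is down in the gap with no contact. Lower about 1.3 mm more, then push gently.

```bash
python3 -m creep '[{"tx":0.13,"ty":0,"tz":0,"wx":0,"wy":0,"wz":0,"gripper":1},{"tx":0.13,"ty":0,"tz":0.2,"wx":0,"wy":0,"wz":0,"gripper":1},{"tx":0.13,"ty":0,"tz":0.4,"wx":0,"wy":0,"wz":0,"gripper":1},{"tx":0.13,"ty":0,"tz":0.6,"wx":0,"wy":0,"wz":0,"gripper":1},{"tx":0.13,"ty":0,"tz":0.7,"wx":0,"wy":0,"wz":0,"gripper":1},{"tx":0.13,"ty":0,"tz":0.8,"wx":0,"wy":0,"wz":0,"gripper":1},{"tx":0.13,"ty":0,"tz":0.9,"wx":0,"wy":0,"wz":0,"gripper":1},{"tx":0.13,"ty":0,"tz":0.9,"wx":0,"wy":0,"wz":0,"gripper":1}]'; python3 go.py 522 -2.5 44 -0.044
```

```text
time: 7.48
tool_pos: [518.0, -3.1, 44.0]
tcp_rot: [-2.463, 1.571, -2.507]
contact_force: [-1.5, 0.9, -0.7]
grip_width: 15.9
toolz [ 0.999 -0.044 -0.   ] q6 -0.10989567406320364 [518.   -3.1  44. ] 7.4833
t cm [0.   0.08 0.4 ] w options [ 0. -0.  0.] [-3.142 -0.    -0.   ]
```

```bash
python3 -m creep '[{"tx":0,"ty":0,"tz":0.1,"wx":0,"wy":0,"wz":0,"gripper":1},{"tx":0,"ty":0,"tz":0.2,"wx":0,"wy":0,"wz":0,"gripper":1},{"tx":0,"ty":0,"tz":0.2,"wx":0,"wy":0,"wz":0,"gripper":1}]';python3 -m creep '[{"tx":0,"ty":0,"tz":0.05,"wx":0,"wy":0,"wz":0,"gripper":1},{"tx":0,"ty":0,"tz":0.1,"wx":0,"wy":0,"wz":0,"gripper":1},{"tx":0,"ty":0,"tz":0.1,"wx":0,"wy":0,"wz":0,"gripper":1}]';python3 -m creep '[{"tx":0,"ty":0,"tz":0.05,"wx":0,"wy":0,"wz":0,"gripper":1},{"tx":0,"ty":0,"tz":0.1,"wx":0,"wy":0,"wz":0,"gripper":1},{"tx":0,"ty":0,"tz":0.1,"wx":0,"wy":0,"wz":0,"gripper":1}]'
```

```text
time: 7.73
tool_pos: [520.2, -3.2, 44.1]
tcp_rot: [-0.422, 1.57, -0.466]
contact_force: [-0.9, 1.0, -0.4]
grip_width: 15.8
time: 7.98
tool_pos: [521.0, -3.3, 44.1]
tcp_rot: [-0.842, 1.571, -0.886]
contact_force: [-1.1, 0.4, -1.2]
grip_width: 15.6
time: 8.23
tool_pos: [522.0, -3.4, 44.1]
tcp_rot: [-0.789, 1.571, -0.833]
contact_force: [-0.9, 0.0, -0.3]
grip_width: 15.6
```

```bash
python3 -m creep '[{"tx":0,"ty":0,"tz":0.05,"wx":0,"wy":0,"wz":0,"gripper":1},{"tx":0,"ty":0,"tz":0.1,"wx":0,"wy":0,"wz":0,"gripper":1},{"tx":0,"ty":0,"tz":0.1,"wx":0,"wy":0,"wz":0,"gripper":1}]';python3 -m creep '[{"tx":0,"ty":0,"tz":0.05,"wx":0,"wy":0,"wz":0,"gripper":1},{"tx":0,"ty":0,"tz":0.05,"wx":0,"wy":0,"wz":0,"gripper":1},{"tx":0,"ty":0,"tz":0.05,"wx":0,"wy":0,"wz":0,"gripper":1}]';python3 - <<'E'
from fit import *
S=capture("scene")
crop(S,200,180,300,280,6,"s5.png")
E
```

```text
time: 8.48
tool_pos: [522.2, -3.3, 43.9]
tcp_rot: [-3.111, 1.569, 3.129]
contact_force: [-4.7, 0.0, 2.7]
grip_width: 15.5
time: 8.73
tool_pos: [522.3, -3.2, 43.8]
tcp_rot: [3.118, 1.568, 3.074]
contact_force: [-6.6, -0.5, 1.1]
grip_width: 15.6
```

View pics/s5.png

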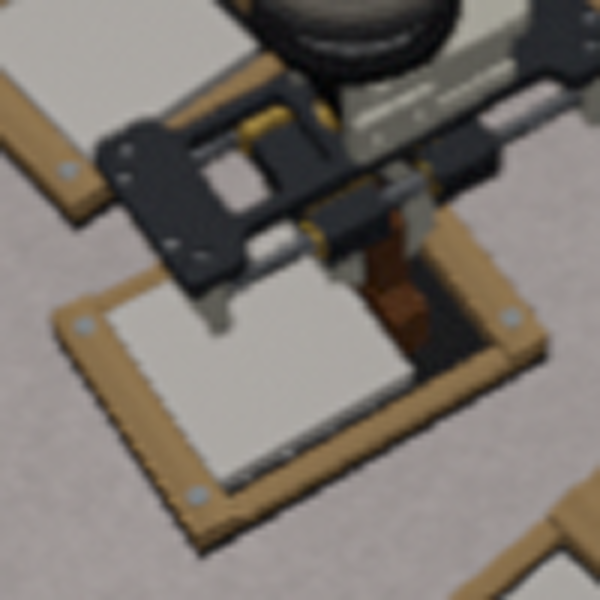

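The stop-side gap has closed along the whole edge (crop (105,315) to (215,485)). Motion stopped at x=522.3 against 522 expected, and force is rising. I'll firm up the press.

```bash
python3 -m creep '[{"tx":0,"ty":0,"tz":0.05,"wx":0,"wy":0,"wz":0,"gripper":1},{"tx":0,"ty":0,"tz":0.1,"wx":0,"wy":0,"wz":0,"gripper":1},{"tx":0,"ty":0,"tz":0.1,"wx":0,"wy":0,"wz":0,"gripper":1}]';python3 -m creep '[{"tx":0,"ty":0,"tz":0.05,"wx":0,"wy":0,"wz":0,"gripper":1},{"tx":0,"ty":0,"tz":0.1,"wx":0,"wy":0,"wz":0,"gripper":1},{"tx":0,"ty":0,"tz":0.1,"wx":0,"wy":0,"wz":0,"gripper":1},{"tx":0,"ty":0,"tz":0.1,"wx":0,"wy":0,"wz":0,"gripper":1}]'; python3 - <<'E'
from fit import *
S=capture("scene");T=capture("top");o=get_obs();print(o["tool_pos"],o["contact_force"],o["moment"])
crop(S,200,180,300,280,6,"s6.png");crop(T,205,145,365,225,5,"t6.png")
print(Ro.from_euler("xyz",o["tcp_rot"]).as_matrix().round(4))
E
```

```text
time: 9.03
tool_pos: [522.4, -3.2, 43.7]
tcp_rot: [3.096, 1.566, 3.052]
contact_force: [-7.5, 0.0, 3.3]
grip_width: 15.8
time: 9.37
tool_pos: [522.5, -3.1, 43.5]
tcp_rot: [3.09, 1.564, 3.046]
contact_force: [-9.5, 0.0, 5.1]
grip_width: 15.8
[522.50915806  -3.10472591  43.48381858] [-9.93795696 -0.05436848  5.34472312] [-0.03960145  1.88392072 -0.10612804]
[[-6.50e-03  4.40e-02  9.99e-01]
 [ 6.00e-04  9.99e-01 -4.40e-02]
 [-1.00e+00  4.00e-04 -6.50e-03]]
```

View pics/s6.png

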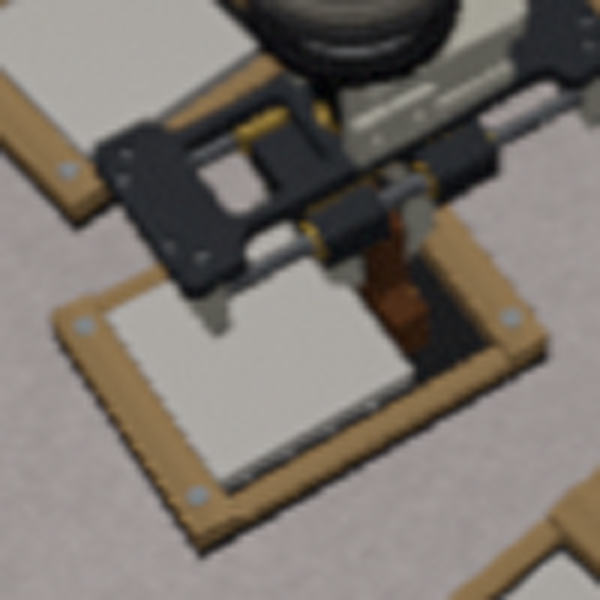

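View pics/t6.png

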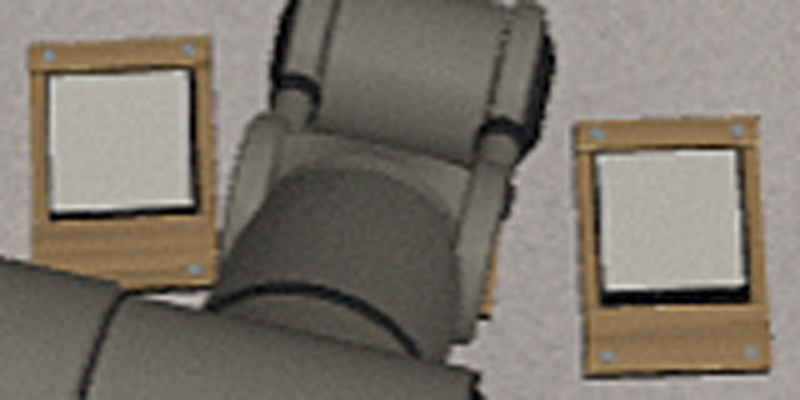

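```bash
python3 - <<'E'
from fit import *
S=capture("scene");D,_=cloud(S);o=get_obs();print(o["contact_force"],o["moment"])
crop(S,212,225,272,270,13,"s7.png")
g=S["frame"].astype(float)
# tile mask: bright, low-saturation, in jig
m=((g.min(2)>135)&(g.max(2)-g.min(2)<28)).astype(np.uint8)
_,lab=cv2.connectedComponents(m,connectivity=4);k=lab==lab[245,250];print(k.sum())
# left/far edge: per row first col
def sub(r,c0,c1,d): pass
pts=[]
for r in range(236,256):
    row=g[r].mean(1)*0+g[r,:,2]   # blue: wood low, tile high
    cs=np.where(k[r])[0]
    if len(cs)==0: continue
    c=cs[0]; w=row[c-3:c+4]; lo,hi=w.min(),w.max(); t=(lo+hi)/2
    i=np.where((w[:-1]<t)&(w[1:]>=t))[0][0]; pts.append((c-3+i+(t-w[i])/(w[i+1]-w[i]),r))
P=np.array([atz(D,S,u,v,21) for u,v in pts])
J=np.array([557,-4.2]);a=-.044;R=np.array([[np.cos(a),np.sin(a)],[-np.sin(a),np.cos(a)]])
L=(P[:,:2]-J)@R.T;print(L.round(1).tolist());f=np.polyfit(L[:,1],L[:,0],1);print("slope",f)
E
```

```text
[-10.88645354  -0.2406368    4.73725237] [-0.04952302  1.87481615 -0.06378406]
970
[[62.6, -35.5], [62.0, -31.8], [62.6, -28.9], [62.5, -25.6], [62.0, -21.9], [62.6, -19.1], [62.5, -15.8], [62.1, -12.2], [62.8, -9.5], [62.6, -6.1], [62.1, -2.6], [62.9, 0.1], [62.6, 3.5], [62.2, 7.0], [62.9, 9.7], [62.6, 13.1], [62.2, 16.5], [63.0, 19.1], [62.6, 22.6], [62.3, 25.9]]
slope [3.61233236e-03 6.24988018e+01]
```

View pics/s7.png

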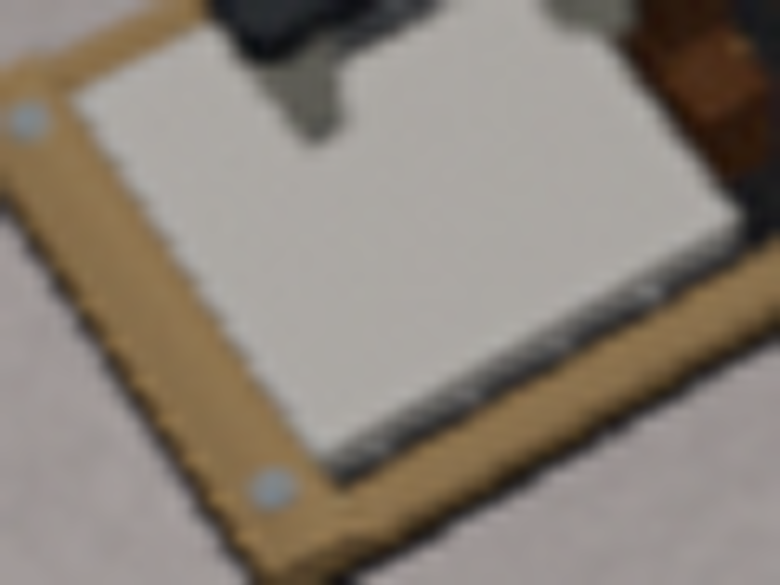

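The tile's far edge meets the stop with no dark line, from crop (75,95) to (325,460). The edge slope is 0.004 rad against the jig, and the 10 N press is steady and centred. Handing in.

```bash
python3 -c "
from plant import *
o=get_obs();print(o['time'],o['contact_force'],o['grip_width']);print(close_job())"
```

```text
9.5167 [-10.88645354  -0.2406368    4.73725237] 15.813318751307152
the job is handed in; nothing more can be done
None
```

I gripped the spacer nearest the base by its tab and lowered it into the gap of the middle jig (jig_a). I then pushed its tile about 7 mm to the far stop and handed the job in at 9.5 s, still gripping and pressing.

**Last checks:**
- **Tile against the stop:** the far edge measured about 62.5 mm along the jig, against 63 mm nominal. It was 0.004 rad from square, with no visible gap to the stop.
- **Press and grip:** the push was a steady 10–11 N, with almost no twisting moment. The grip opening was 15.8 mm.
- **Other tiles:** tiles B and C looked unmoved in the last pictures. I did not re-measure them or the other items.
- **Slight disagreement:** there was also about 5 N of upward force. The spacer probably rests on the pocket floor, because the tool tipped about 0.006 rad under the push. The final top view of jig_a was blocked by the arm, so the flush check rests on the scene camera and the forces.

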